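# Sweep the counted tablets into the trough and shut the lid

## Task

Portion the tablets on the counting tray: with closed fingers sweep the three whole tablets across the plate and over its edge into the trough, leaving the broken half tablet on the plate, then push the trough's hinged lid over and fully shut. Nothing is to be picked up; leave the bottle, the beaker and the spatula beside the tray where they are.

Things in the scene. Friction and masses are not known exactly. Their poses are not given: they have to be found in the camera images.
- tray: Tablet counting tray, 216 mm along x by 200 mm along y, grey with a dark metal plate; it does not move. Origin at the centre of its underside on the bench; x runs along the trough and the lid's hinge, y points across the plate to the trough, z up.
- plate (a point): Middle of the flat plate's top, 36 mm above the bench. The plate spans x = -100 to +100 mm and y = -96 to +52 mm of the tray, with rails 9 mm high along its back (y = -96) and both sides (x = -100 and +100); at y = +52 mm it has no rail and drops straight into the trough.
- trough (a point): Middle of the trough's floor, 4 mm above the bench. The trough is 44 mm wide (y = +52 to +96 mm of the tray) and runs from x = -100 to +100 mm; its outer wall rises to 34 mm above the bench. A short pouring spout behind a low sill leaves it at its +x end.
- tablet0_center (a point): Whole white tablet, a disc 28 mm across and 12 mm thick (about 15 g), at the start lying flat on the tray's plate. The point is its centre, 6 mm above its underside.
- tablet1_center (a point): Whole white tablet, a disc 28 mm across and 12 mm thick (about 15 g), at the start lying flat on the tray's plate. The point is its centre, 6 mm above its underside.
- tablet2_center (a point): Whole white tablet, a disc 28 mm across and 12 mm thick (about 15 g), at the start lying flat on the tray's plate. The point is its centre, 6 mm above its underside.
- half_center (a point): Broken half tablet, a half disc about 28 x 15 mm and 12 mm thick, 6 mm from the plate to its middle, which is this point. The four pieces lie flat at the start in a loose row along the tray's x, in any order, centres at least 38 mm apart in x, at y = -35 to +10 mm of the tray.
- lid (a joint): Angle of the trough's lid in rad: 0 = shut flat over the trough, 1.57 = upright, at the start 1.75 to 2.0 (open, leaning a little outward, away from the plate). Stiff-friction hinge: it stays at any angle where it is left, and must be pushed all the way; about 0.5 to 1 N at its free edge moves it.
- lid_edge (a point): Middle of the lid's free long edge (a rolled edge 5.6 mm thick). The lid is a flat plate 196 mm long (along the tray's x), 3 mm thick, its free edge 52 mm from the hinge; shut, its top is at z = 39.5 mm of the tray (41.5 mm on the rolled edge), which then rests on the plate, 5 mm inside its edge.
- lid_hinge (a point): Middle of the lid's hinge axis, on the outer edge of the trough: at y = +102 mm, z = 37.5 mm of the tray; the axis runs along the tray's x.
- bottle_center (a point): White bottle with a black screw cap, 60 mm across, 135 mm tall, standing beside the tray; the point is half-way up. Not to be moved.
- beaker_center (a point): Small clear beaker, 54 mm across, 70 mm tall, standing beside the tray; the point is half-way up. Not to be moved.
- spatula_center (a point): Steel spatula with a blue handle, 185 mm long, 8 mm high, lying beside the tray; the point is its middle. Not to be moved.

How it is judged:
By the outcome, as a careful person would: the job done as asked, in the order asked, and still so for the second after the job is handed in, with the robot touching nothing.
It also fails if it takes over 51 s, if anything falls off the work surface, if the arm or the gripper's body presses on something with over 40 N, if the wrist force passes 120 N, or if a joint passes its speed limit or range.

## Robot

A 6-joint arm with a two-finger parallel gripper is mounted at the origin on a cart in front of the work surface, level with it; the furniture and walls round the work are solid. World frame = base frame: x ahead of the robot, y to its left, z up, the work surface at z = 0. Lengths are in m, angles in degrees, forces in N, time in s.
With the tool pointing down it reaches from about 0.25 to 0.775 m from the base axis. Payload 4 kg.
Tool frame: the origin (TCP) lies midway between the tips of the shut fingers; the grasp point (between the pads) lies 19 mm behind it; y points along the fingers, z is the direction in which the jaws open and shut, and the axes are right-handed (so a half turn about y gives the same grasp; the last joint's range is limited). The gripper opens to 85 mm and grips with 20 to 120 N. Pads are 22 mm wide; open, the fingers measure 114 mm over their backs; the gripper's body (76 mm by 85 mm) begins 54 mm behind the grasp point. The pads swing forward as they close: fully open they stand 13 mm farther back than shut.
Start: joints at [-78.444, 4.996, 78.535, -0, 96.463, -5.907], TCP at [0.165, -0.525, 0.231] pointing down, gripper open.
Joint ranges: [-177.83, 177.83], [-43.37, 116.18], [15.69, 146.23], [-61.86, 241.86], [9.47, 152.12], [-147.06, 147.06]. Speed limits (degrees/s): [159.86, 159.86, 180, 180, 180, 180].

## Interface

Orientations are given as [roll, pitch, yaw] about the fixed x, y, z axes, in that order (R = Rz(yaw) Ry(pitch) Rx(roll)).
In Python, from rig import readout, optics, ticket gives the robot as it stands.
- The arm moves only by the shell command python3 -m jog 'ROWS'. ROWS is JSON, a list of rows, each a list of 5 numbers: the shift along the world's x, y, z in mm, then the turn about the world's z in rad, then the opening, from 0 (shut) to 1 (fully open). In form: [[x, y, z, yaw, fingers], ...]. A call has 1 to 12 rows; each row shifts and turns the pose as measured when the row begins; what a row does not reach is not made up. A row lasts 1/12 s, in which the tool goes at most 41.7 mm and 7.16 degrees, less where a joint would pass 70% of its speed; a pose out of reach is approached as far as the arm can. A call is refused whole if a number of a shift passes 41.7 or a number of a turn 0.125, either way. A call with a gripper value outside its range is refused whole. The fingers move at their own pace and stop on an object; the grip force is fixed at half the most. Time passes only in rows, so rows that do not move let the fingers close. It gives the time, the measured TCP pose, the force and the opening at its end, in the units of the state.
- readout.observe(): the state, without advancing time (a new reading comes with each control period).
- optics.get_image(name): name is "scene" or "top" or "wrist"; returns a dict with "image" (384x512x3 uint8, red, green, blue), "range_z" (384x512 float32, m along the optical axis (not along the pixel's ray), 0 where there is no reading), "intrinsics" (3x3 intrinsics, pixels), "R" (3x3) and "t" (3): a world point X has camera coordinates R X + t. Camera axes: x right, y down, z forward; pixel columns grow to the right and rows downward; lengths in m; the calibration is good to about 2 mm. A picture is of the moment at which its call begins.
- ticket.sign_off(): hands the job in, once; it reports no verdict.
The state is a dict: "t": time; "joints": joint angles; "qvel": joint speeds; "effort": joint torques, N m; "position": TCP position; "eef_rot": TCP orientation; "contact_force": force on the tool from outside, world axes, zero at the start; "moment": the same for the moment, N m; "finger_gap": opening from 0.0 (shut) to 1.0 (fully open).
Only numpy, scipy, OpenCV 4.12 (cv2) and the standard library are available. Lean on these libraries where they do the work, as an engineer would, in place of code of your own. Each camera call takes 0.05 s, during which the arm holds its last target.

## Working session

There is one attempt and no reset: what is moved stays moved. The work goes in short steps, Python scripts to look and compute and a shell command to move; the robot and the scene stay as the last step left them, time stands still between calls to the robot, and variables do not carry over. Pictures are saved under pics/ and viewed, and the job is handed in when it is done.

```bash
mkdir -p pics; ls
python3 - <<'E'
from rig import readout, optics
import cv2, numpy as np
print(readout.observe())
for n in ["scene","top"]:
    d=optics.get_image(n); cv2.imwrite(f"pics/{n}0.png",d["image"][:,:,::-1])
    print(n,d["intrinsics"].round(1).tolist(),d["R"].round(3).tolist(),d["t"].round(3).tolist())
E
```

```text
pics
{'t': 0.0, 'joints': array([-7.84423779e+01,  5.04035588e+00,  7.86281424e+01,  4.69294344e-04,
        9.64641231e+01, -5.90710990e+00]), 'qvel': array([-0.01471061, -0.02785953, -0.05156074,  0.07832298, -0.04755304,
        0.0629401 ]), 'effort': array([ 4.22979265e-04, -3.51866090e+01, -3.13270819e+01, -3.96104986e-05,
        1.08253572e-02, -4.27311178e-06]), 'position': array([ 0.16495865, -0.52413029,  0.23009717]), 'eef_rot': array([-9.01318692e+01,  1.41128016e-02, -1.62535232e+02]), 'contact_force': array([ 0.27504837, -0.06961989, -0.12834641]), 'moment': array([ 0.01162814, -0.02547917, -0.01551561]), 'finger_gap': 0.997326079619237}
scene [[415.3, 0.0, 256.1], [0.0, 415.3, 196.9], [0.0, 0.0, 1.0]] [[-0.561, -0.827, -0.009], [-0.588, 0.406, -0.7], [0.583, -0.388, -0.714]] [0.338, 0.344, 0.956]
top [[386.2, 0.0, 262.0], [0.0, 386.2, 196.3], [0.0, 0.0, 1.0]] [[0.009, -1.0, 0.022], [-0.991, -0.012, -0.136], [0.137, -0.021, -0.99]] [0.032, 0.569, 0.983]
```

View pics/scene0.png

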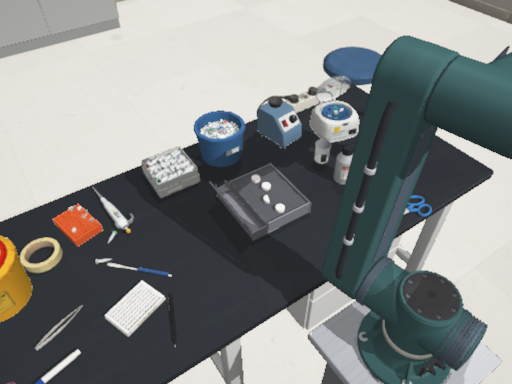

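View pics/top0.png

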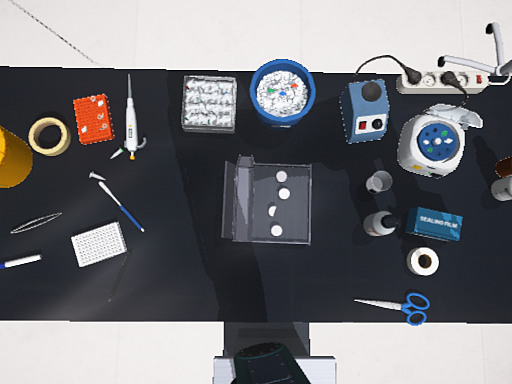

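The scene view shows the tray at about (263,200). In the top view the tray spans about (225–310, 160–245), with the trough on the left (+y) and four pieces at (282,177), (284,194), (273,211) and (277,230). The half is the piece at (273,211). Next I'll measure.

```bash
cat > h.py <<'E'
import numpy as np, cv2
from rig import optics, readout
def ray(d,u,v,z):
    K,R,t=d["intrinsics"],d["R"],d["t"]
    r=R.T@np.linalg.solve(K,[u,v,1.]); c=-R.T@t
    return c+r*(z-c[2])/r[2]
def proj(d,X):
    p=d["intrinsics"]@(d["R"]@np.array(X)+d["t"]); return p[:2]/p[2]
def cloud(d):
    K,R,t=d["intrinsics"],d["R"],d["t"]; v,u=np.mgrid[:384,:512]; z=d["range_z"]
    P=np.stack([(u-K[0,2])/K[0,0]*z,(v-K[1,2])/K[1,1]*z,z],-1)
    return (P-t)@R
def blobs(d,z=.048,box=(215,150,315,250),thr=150):
    im=d["image"]; m=(im.min(2)>thr).astype(np.uint8)
    x0,y0,x1,y1=box; mm=np.zeros_like(m); mm[y0:y1,x0:x1]=m[y0:y1,x0:x1]
    n,l,s,c=cv2.connectedComponentsWithStats(mm)
    return [(s[i,4],c[i].round(1),ray(d,*c[i],z).round(4)) for i in range(1,n) if s[i,4]>15]
E
python3 - <<'E'
from h import *
d=optics.get_image("top"); s=optics.get_image("scene")
for b in blobs(d): print(b)
print('scene')
for b in blobs(s,box=(215,165,310,235)): print(b)
for n,dd,b in(("top",d,(215,145,320,255)),("scene",s,(200,155,320,245))):
    x0,y0,x1,y1=b; cv2.imwrite(f"pics/{n}c.png",cv2.resize(np.ascontiguousarray(dd["image"][y0:y1,x0:x1,::-1]),None,fx=5,fy=5,interpolation=cv2.INTER_CUBIC))
P=cloud(d)
for u in range(216,320,4): print(u,P[205,u].round(3),P[185,u].round(3))
E
```

```text
(np.int32(93), array([281.2, 176.1]), array([ 0.6217, -0.012 ,  0.048 ]))
(np.int32(96), array([283.9, 193.2]), array([ 0.5759, -0.0192,  0.048 ]))
(np.int32(56), array([271.8, 210.3]), array([0.5305, 0.0123, 0.048 ]))
(np.int32(96), array([276.1, 230.2]), array([0.4788, 0.0008, 0.048 ]))
(np.int32(17), array([277., 242.]), array([ 0.4485, -0.0016,  0.048 ]))
scene
(np.int32(58), array([255.9, 178.3]), array([ 0.6187, -0.0114,  0.048 ]))
(np.int32(69), array([266. , 185.8]), array([ 0.5739, -0.0181,  0.048 ]))
(np.int32(43), array([266.1, 198.6]), array([0.529 , 0.0128, 0.048 ]))
(np.int32(79), array([279.8, 207.3]), array([0.4778, 0.0006, 0.048 ]))
216 [0.548 0.163 0.   ] [ 0.604  0.164 -0.002]
220 [ 0.549  0.152 -0.002] [0.604 0.153 0.   ]
224 [0.539 0.134 0.087] [0.589 0.135 0.088]
228 [0.541 0.126 0.066] [0.593 0.126 0.069]
232 [0.544 0.116 0.045] [0.596 0.117 0.047]
236 [0.548 0.108 0.006] [0.599 0.107 0.034]
240 [0.549 0.097 0.003] [0.604 0.098 0.003]
244 [0.549 0.086 0.002] [0.604 0.087 0.004]
248 [0.549 0.075 0.001] [0.603 0.076 0.008]
252 [0.545 0.064 0.036] [0.604 0.065 0.004]
256 [0.545 0.054 0.036] [0.599 0.054 0.034]
260 [0.545 0.043 0.038] [0.599 0.044 0.037]
264 [0.545 0.032 0.037] [0.599 0.033 0.038]
268 [0.546 0.022 0.036] [0.6   0.022 0.035]
272 [0.546 0.011 0.037] [0.6   0.011 0.034]
276 [0.546 0.001 0.034] [0.6   0.001 0.032]
280 [ 0.546 -0.01   0.037] [ 0.6   -0.01   0.037]
284 [ 0.546 -0.02   0.037] [ 0.599 -0.02   0.038]
288 [ 0.546 -0.031  0.035] [ 0.6   -0.031  0.034]
292 [ 0.547 -0.042  0.034] [ 0.6   -0.042  0.035]
296 [ 0.547 -0.053  0.034] [ 0.6   -0.053  0.035]
300 [ 0.547 -0.063  0.036] [ 0.6   -0.063  0.036]
304 [ 0.547 -0.073  0.038] [ 0.601 -0.074  0.034]
308 [ 0.546 -0.083  0.044] [ 0.601 -0.085  0.035]
312 [ 0.552 -0.101 -0.003] [ 0.607 -0.101  0.001]
316 [ 0.552 -0.112 -0.002] [ 0.606 -0.111  0.003]
```

Run:
```python
import cv2
a=cv2.imread("pics/topc.png");b=cv2.imread("pics/scenec.png");print(a.shape,b.shape)
```

```text
(550, 525, 3) (450, 600, 3)
```

View pics/topc.png

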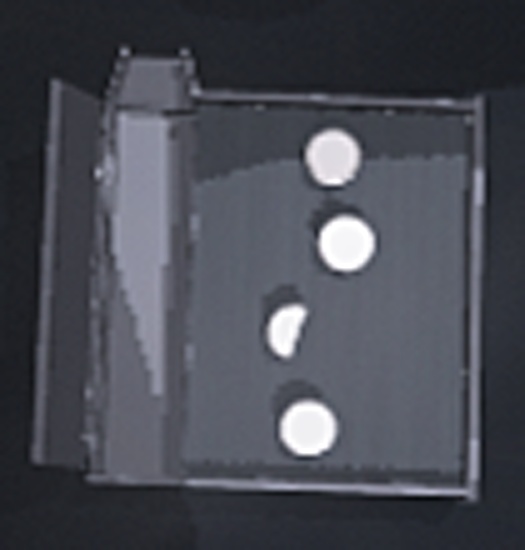

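View pics/scenec.png

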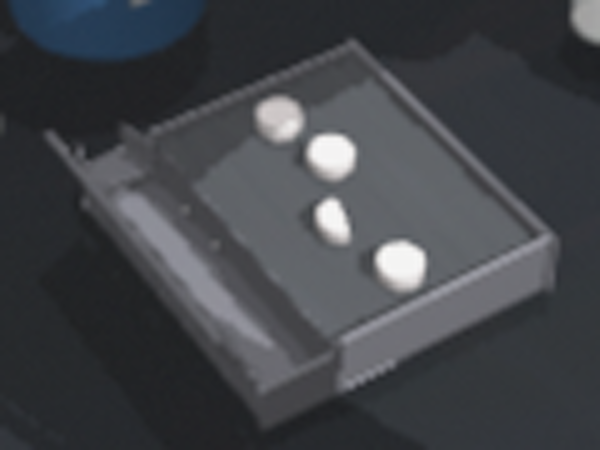

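The top crop shows the rails: right edge from crop pixel (480,97) to (473,497), hinge side from about (100,110) to (92,480), and the half tablet at (288,330).

Run:
```python
from h import *
d=optics.get_image("top")
c=lambda u,v,z: ray(d,215+(u+.0)/5-.4,145+v/5-.4,z).round(4)
for n,u,v,z in [("rail TR",482,97,.045),("rail BR",475,497,.045),("rail BL",190,487,.045),("rail TL",197,95,.045),("edge T",192,115,.036),("edge B",182,470,.036),("lid edge T",53,80,.087),("lid edge B",37,462,.087),("outer TL",100,110,.034),("outer BL",89,478,.034)]: print(n,c(u,v,z))
P=cloud(d)
# trough/plate edge by depth, back rail
for v in range(170,244,6):
    r=P[v]; us=[u for u in range(240,260) if r[u,2]>.028]; 
    ul=min(us); lid=[u for u in range(215,240) if r[u,2]>.05]
    print(v, ray(d,ul-.5,v,.036).round(4)[:2], r[lid[0]].round(4) if lid else None)
print(P[205,222:236].round(3).tolist())
```

```text
rail TR [ 0.656  -0.0918  0.045 ]
rail BR [ 0.4442 -0.0863  0.045 ]
rail BL [0.448  0.0614 0.045 ]
rail TL [0.655  0.0602 0.045 ]
edge T [0.6461 0.0627 0.036 ]
edge B [0.4569 0.0657 0.036 ]
lid edge T [0.6524 0.1335 0.087 ]
lid edge B [0.4588 0.1373 0.087 ]
outer TL [0.6486 0.1121 0.034 ]
outer BL [0.4524 0.1142 0.034 ]
170 [0.6395 0.0613] [0.6275 0.1359 0.089 ]
176 [0.6232 0.0611] [0.6123 0.1356 0.0882]
182 [0.6069 0.0636] [0.5977 0.1357 0.0834]
188 [0.5907 0.0634] [0.5826 0.138  0.0811]
194 [0.5746 0.0632] [0.5663 0.1371 0.0877]
200 [0.5586 0.063 ] [0.5511 0.1368 0.0882]
206 [0.5426 0.0655] [0.5363 0.1367 0.0848]
212 [0.5267 0.0653] [0.5212 0.1389 0.0843]
218 [0.5108 0.0651] [0.5061 0.1385 0.0847]
224 [0.495  0.0649] [0.4908 0.1378 0.0897]
230 [0.4793 0.0673] [0.4763 0.1405 0.083 ]
236 [0.4637 0.0671] [0.4612 0.1398 0.0874]
242 [0.4482 0.0591] None
[[0.549, 0.147, -0.004], [0.538, 0.136, 0.09], [0.539, 0.134, 0.083], [0.539, 0.132, 0.084], [0.54, 0.13, 0.072], [0.54, 0.128, 0.073], [0.541, 0.126, 0.063], [0.542, 0.123, 0.058], [0.542, 0.121, 0.055], [0.543, 0.119, 0.049], [0.544, 0.117, 0.044], [0.544, 0.114, 0.042], [0.545, 0.112, 0.037], [0.429, 0.059, 1.051]]
```

Tray centre is about (0.550, 0.011) with yaw −1.5°. The plate edge is at y≈0.064 and the lid is at about 2.0 rad. I'll move over the back of the plate first, staying high.

```bash
python3 -m jog '[[27,28,0,-0.11,0],[27,28,0,-0.11,0],[27,28,0,-0.11,0],[27,28,0,0,0],[27,28,0,0,0],[27,28,0,0,0],[27,28,0,0,0],[27,28,0,0,0],[27,28,0,0,0],[27,28,0,0,0],[27,28,0,0,0],[27,28,0,0,0]]'
```

```text
t: 1.25
position: [0.4927, -0.1771, 0.2283]
eef_rot: [-90.0, -0.1, 176.7]
contact_force: [0.8, -0.9, 0.7]
finger_gap: -0.0
```

```bash
python3 -m jog '[[25,24,-20,0.03,0],[25,24,-20,0,0],[25,24,-25,0,0],[25,24,-25,0,0],[20,20,-20,0,0],[0,0,-15,0,0],[0,0,0,0,0]]'
```

```text
t: 1.83
position: [0.6193, -0.0494, 0.1023]
eef_rot: [-90.0, 0.4, 179.2]
contact_force: [0.0, -0.4, -0.8]
finger_gap: -0.003
```

```bash
python3 -m jog '[[0,-6,-25,0,0],[0,0,-25,0,0],[0,0,-8,0,0],[0,0,0,0,0]]'
python3 - <<'E'
from h import *
d=optics.get_image("wrist"); cv2.imwrite("pics/w1.png",d["image"][:,:,::-1])
d=optics.get_image("top"); x0,y0,x1,y1=(200,130,330,260); cv2.imwrite("pics/t1.png",cv2.resize(np.ascontiguousarray(d["image"][y0:y1,x0:x1,::-1]),None,fx=4,fy=4))
E
```

```text
t: 2.17
position: [0.6201, -0.0555, 0.0448]
eef_rot: [-89.9, 0.5, 179.3]
contact_force: [-0.2, 0.1, 0.4]
finger_gap: 0.002
```

View pics/w1.png

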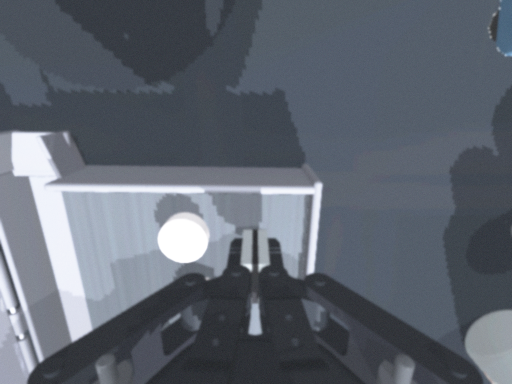

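View pics/t1.png

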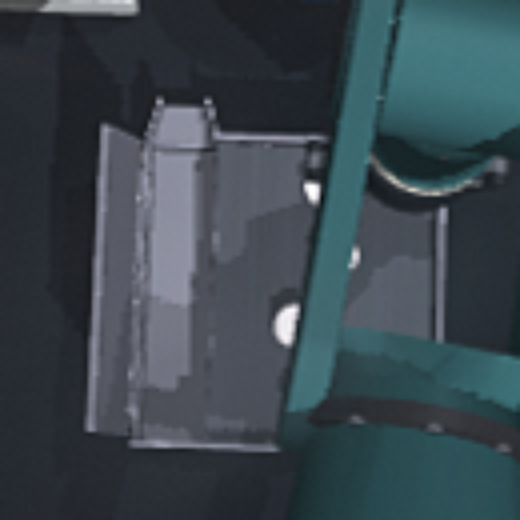

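The wrist view shows the tablet at (184,238) level with the shut fingertips at (257,240), so the line is good. Sweeping now.

```bash
python3 -m jog '[[0,0,-5,0,0],[0,6,0,0,0],[0,8,0,0,0],[0.5,10,0,0,0],[0,10,0,0,0],[0.5,10,0,0,0],[0,10,0,0,0],[0.5,10,0,0,0],[0,10,0,0,0],[0.5,8,0,0,0]]'
```

```text
t: 3.1
position: [0.6281, 0.0335, 0.0518]
eef_rot: [-89.8, 1.6, 179.2]
contact_force: [0.0, 0.4, -0.6]
finger_gap: 0.0
```

z drifted up to 0.052, so I need to look.

Run:
```python
from h import *
d=optics.get_image("wrist"); cv2.imwrite("pics/w2.png",d["image"][:,:,::-1])
print(readout.observe()["position"],readout.observe()["joints"])
```

```text
[0.62815533 0.0351804  0.05182528] [-1.92783860e+00  1.92915129e+01  8.24004898e+01 -5.58122831e-02
  7.66751132e+01  8.88194886e+01]
```

View pics/w2.png

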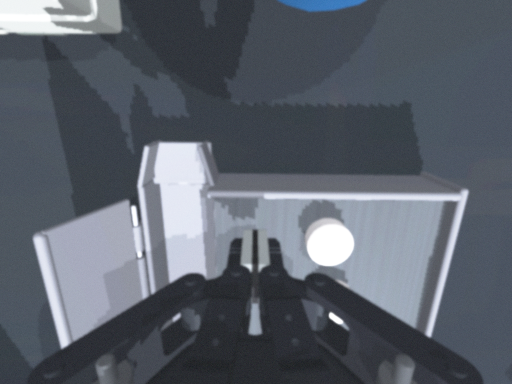

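The fingers rose during the sideways motion and passed over the tablet, which is at (330,243), still about where it was. I'll go back and characterise the drift.

```bash
python3 -m jog '[[0,0,20,0,0],[0,0,0,0,0]]'; python3 -m jog '[[0,-10,0,0,0],[0,-10,0,0,0],[0,-10,0,0,0]]'; python3 -m jog '[[0,-10,0,0,0],[0,-10,0,0,0],[0,-10,0,0,0]]';python3 -m jog '[[0,0,0,0,0],[0,0,0,0,0],[0,0,0,0,0]]'; python3 -m jog '[[0,-10,0,0,0],[0,-10,0,0,0],[0,-10,0,0,0]]'; python3 -m jog '[[0,0,0,0,0]]'
```

```text
t: 3.32
position: [0.6275, 0.0371, 0.0711]
eef_rot: [-89.9, 1.5, 179.4]
contact_force: [1.0, -0.3, 2.0]
finger_gap: -0.006
t: 3.57
position: [0.6271, 0.0069, 0.07]
eef_rot: [-89.9, 1.4, 179.6]
contact_force: [0.5, 0.3, 0.3]
finger_gap: 0.002
t: 3.82
position: [0.626, -0.0286, 0.0681]
eef_rot: [-89.8, 1.3, 179.5]
contact_force: [-0.7, -0.5, 0.1]
finger_gap: 0.003
t: 4.07
position: [0.6254, -0.0334, 0.0671]
eef_rot: [-89.8, 1.2, 179.1]
contact_force: [-0.1, 0.3, -0.4]
finger_gap: 0.001
t: 4.32
position: [0.6253, -0.0628, 0.067]
eef_rot: [-89.9, 1.2, 179.3]
contact_force: [-0.4, 0.1, -0.3]
finger_gap: -0.0
t: 4.4
position: [0.6254, -0.065, 0.067]
eef_rot: [-89.8, 1.2, 179.3]
contact_force: [-0.1, -0.1, -0.1]
finger_gap: 0.001
```

```bash
python3 -m jog '[[-3,0,-15,-0.01,0],[-3,2,-5,0,0],[0,0,0,0,0]]'; python3 -m jog '[[0,0,-4,0,0],[0,0,0,0,0]]'; python3 -m jog '[[0,6,0,0,0],[0,0,0,0,0]]'; python3 -m jog '[[0,6,0,0,0],[0,0,0,0,0]]'
```

```text
t: 4.65
position: [0.6201, -0.0644, 0.0478]
eef_rot: [-89.8, 1.4, 178.6]
contact_force: [0.7, -0.2, 0.2]
finger_gap: 0.0
t: 4.82
position: [0.6198, -0.064, 0.0435]
eef_rot: [-89.8, 1.3, 178.6]
contact_force: [0.1, -0.2, 0.3]
finger_gap: -0.004
t: 4.98
position: [0.6203, -0.0572, 0.044]
eef_rot: [-89.9, 1.4, 178.6]
contact_force: [-0.1, 0.6, 0.7]
finger_gap: -0.002
t: 5.15
position: [0.6209, -0.0502, 0.0449]
eef_rot: [-89.9, 1.4, 178.6]
contact_force: [-0.6, 0.2, -0.6]
finger_gap: 0.003
```

Moving +y lifts z by about 0.1 mm per mm, even with no contact. I'll compensate, and work in short bursts with feedback.

```bash
python3 -m jog '[[0,0,-4,0,0],[0,0,-1,0,0]]';  python3 -m jog '[[-0.5,8,-0.8,0,0],[-0.5,8,-0.8,0,0]]'
```

```text
t: 5.32
position: [0.6216, -0.0495, 0.0405]
eef_rot: [-89.8, 1.6, 178.7]
contact_force: [-0.0, -0.1, 0.2]
finger_gap: -0.001
t: 5.48
position: [0.6207, -0.034, 0.0387]
eef_rot: [-89.8, 1.6, 178.6]
contact_force: [-0.3, -0.3, 0.4]
finger_gap: 0.003
```

```bash
python3 -m jog '[[0,8,0,0,0],[0,8,-0.6,0,0]]';  python3 -m jog '[[0,8,-0.6,0,0],[0,8,-0.6,0,0]]'
```

```text
t: 5.65
position: [0.6205, -0.0165, 0.038]
eef_rot: [-89.8, 1.6, 178.6]
contact_force: [0.6, -0.4, 0.3]
finger_gap: 0.001
t: 5.82
position: [0.6205, 0.0018, 0.0369]
eef_rot: [-89.8, 1.6, 178.6]
contact_force: [-0.9, 0.5, 0.3]
finger_gap: -0.0
```

Run:
```python
from h import *
d=optics.get_image("wrist"); cv2.imwrite("pics/w3.png",d["image"][:,:,::-1])
```

```text
(no output)
```

View pics/w3.png

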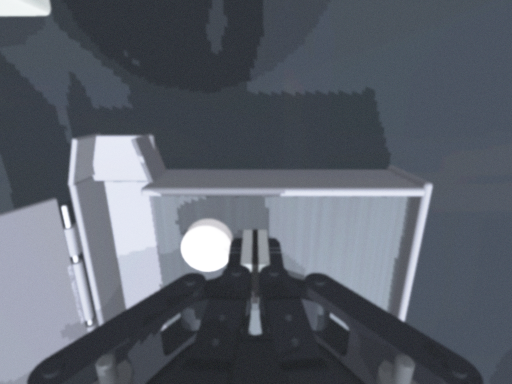

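The tablet at (207,245) is now being pushed, touching the tips at (245,245). Continuing to the edge.

```bash
python3 -m jog '[[0,8,0.8,0,0],[0,8,0,0,0],[0,8,-0.4,0,0]]';  python3 -m jog '[[0,8,-0.4,0,0],[0,8,-0.4,0,0]]'
```

```text
t: 6.12
position: [0.6202, 0.0295, 0.037]
eef_rot: [-89.9, 1.5, 178.7]
contact_force: [0.3, -1.2, 0.4]
finger_gap: -0.004
t: 6.28
position: [0.6203, 0.0474, 0.0363]
eef_rot: [-89.9, 1.6, 178.7]
contact_force: [0.4, 0.1, 0.4]
finger_gap: 0.003
```

```bash
python3 -m jog '[[0,6,0.5,0,0],[0,0,0,0,0]]'
python3 - <<'E'
from h import *
d=optics.get_image("wrist"); cv2.imwrite("pics/w4.png",d["image"][:,:,::-1])
E
```

```text
t: 6.45
position: [0.6201, 0.0562, 0.0367]
eef_rot: [-89.9, 1.5, 178.8]
contact_force: [-0.3, 0.4, 0.4]
finger_gap: -0.003
```

View pics/w4.png

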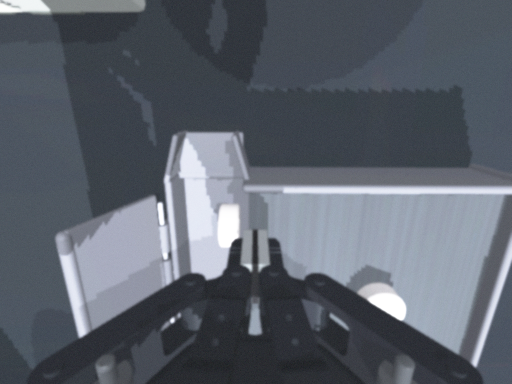

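The first tablet is in the trough at (229,225), standing on edge against the plate-side wall (it may need tipping later). Next is the tablet at (0.575,−0.019).

```bash
python3 -m jog '[[0,-3,20,0,0],[-5,-15,10,0,0],[-10,-25,0,0,0],[-10,-25,0,0,0],[-11,-25,0,0,0],[-10,-18,0,0,0],[0,0,-8,0,0],[0,0,0,0,0]]'
```

```text
t: 7.17
position: [0.57, -0.0662, 0.0606]
eef_rot: [-89.6, 1.6, 178.7]
contact_force: [-0.2, 1.0, -0.8]
finger_gap: -0.002
```

```bash
python3 -m jog '[[4,3,-10,0,0],[0,0,-10,0,0],[0,0,-2,0,0],[0,0,0,0,0]]'
python3 - <<'E'
from h import *
d=optics.get_image("wrist"); cv2.imwrite("pics/w5.png",d["image"][:,:,::-1])
E
```

```text
t: 7.5
position: [0.5748, -0.0627, 0.0361]
eef_rot: [-89.6, 1.7, 178.7]
contact_force: [1.2, -3.2, 10.0]
finger_gap: 0.001
```

View pics/w5.png

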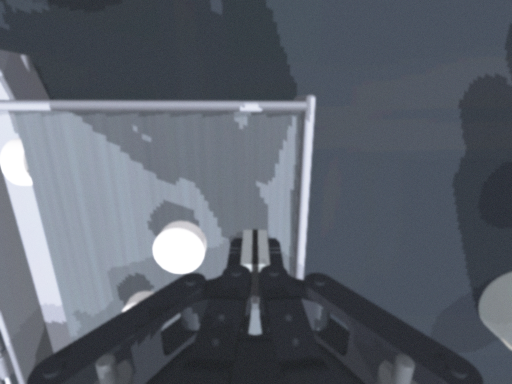

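The tips touched the plate at z=0.0361, so plate height is confirmed. The tablet at (180,247) is in line with the tips. I'll lift 2 mm and sweep.

```bash
python3 -m jog '[[0,0,2.5,0,0],[0,8,-0.3,0,0]]';  python3 -m jog '[[0,9,-0.5,0,0],[0,9,-0.5,0,0]]'; python3 -m jog '[[0,9,-0.5,0,0],[0,9,-0.5,0,0]]'
```

```text
t: 7.72
position: [0.5754, -0.0544, 0.0386]
eef_rot: [-89.6, 1.7, 178.8]
contact_force: [0.6, 0.5, -0.2]
finger_gap: 0.001
t: 7.88
position: [0.5758, -0.0346, 0.0381]
eef_rot: [-89.6, 1.7, 178.8]
contact_force: [-0.1, -0.2, 0.6]
finger_gap: -0.003
t: 8.05
position: [0.5761, -0.0139, 0.0376]
eef_rot: [-89.6, 1.8, 178.8]
contact_force: [0.6, 0.2, -0.0]
finger_gap: -0.004
```

```bash
python3 -m jog '[[0,9,-0.2,0,0],[0,9,-0.2,0,0]]';  python3 -m jog '[[0,9,-0.3,0,0],[0,9,-0.3,0,0]]'; python3 -m jog '[[0,9,-0.2,0,0],[0,9,-0.2,0,0]]'
```

```text
t: 8.22
position: [0.5761, 0.0068, 0.0375]
eef_rot: [-89.6, 1.8, 178.9]
contact_force: [0.1, -0.5, 2.4]
finger_gap: 0.002
t: 8.38
position: [0.5761, 0.0273, 0.0371]
eef_rot: [-89.6, 1.9, 178.9]
contact_force: [0.4, -0.3, -0.5]
finger_gap: -0.004
t: 8.55
position: [0.576, 0.0476, 0.0366]
eef_rot: [-89.6, 1.8, 178.9]
contact_force: [0.5, 0.3, 0.5]
finger_gap: -0.003
```

```bash
python3 -m jog '[[0,8,0.5,0,0],[0,0,0,0,0]]'
python3 - <<'E'
from h import *
d=optics.get_image("wrist"); cv2.imwrite("pics/w6.png",d["image"][:,:,::-1])
E
```

```text
t: 8.72
position: [0.5756, 0.0587, 0.0367]
eef_rot: [-89.7, 1.8, 179.0]
contact_force: [0.7, -0.1, -0.2]
finger_gap: 0.002
```

View pics/w6.png

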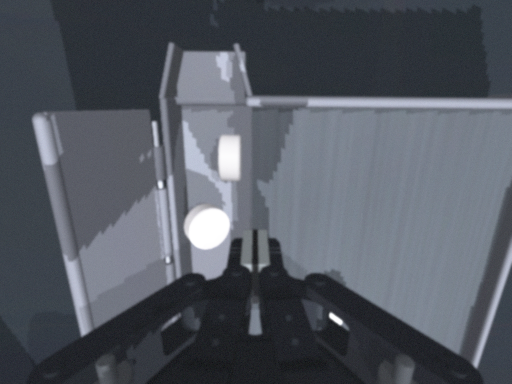

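The second tablet lies flat in the trough at (208,227) and the first stands on edge at (229,157). Now the third, at (0.478, 0.0007).

```bash
python3 -m jog '[[0,-3,20,0,0],[-10,-15,12,0,0],[-20,-20,0,0,0],[-20,-20,0,0,0],[-20,-20,0,0,0],[-20,-20,0,0,0],[-8,0,-8,0,0],[0,0,0,0,0]]'
```

```text
t: 9.43
position: [0.4736, -0.0454, 0.0612]
eef_rot: [-89.4, 1.8, 179.1]
contact_force: [-0.6, -0.4, -0.4]
finger_gap: 0.001
```

```bash
python3 -m jog '[[4,0,-10,0,0],[0,0,-9,0,0],[0,0,0,0,0]]'
python3 - <<'E'
from h import *
d=optics.get_image("wrist"); cv2.imwrite("pics/w7.png",d["image"][:,:,::-1])
E
```

```text
t: 9.68
position: [0.4795, -0.0463, 0.0418]
eef_rot: [-89.4, 2.0, 179.0]
contact_force: [-0.1, 0.3, -1.2]
finger_gap: -0.003
```

View pics/w7.png

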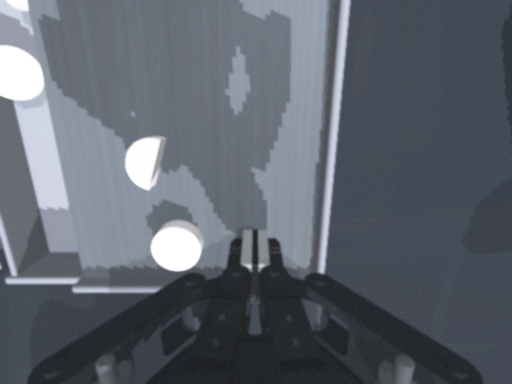

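The tablet at (177,246) is in line with the tips, and the half at (148,163) is clear of the path.

```bash
python3 -m jog '[[-0.5,0,-3,0,0],[-0.5,8,-0.5,0,0]]';  python3 -m jog '[[-0.5,9,-0.6,0,0],[-0.3,9,-0.4,0,0]]'; python3 -m jog '[[0,9,-0.3,0,0],[0,9,-0.3,0,0]]'
```

```text
t: 9.9
position: [0.4801, -0.0382, 0.0384]
eef_rot: [-89.3, 2.0, 179.0]
contact_force: [-0.2, 0.2, -0.6]
finger_gap: -0.002
t: 10.07
position: [0.4799, -0.0186, 0.0373]
eef_rot: [-89.3, 2.0, 179.0]
contact_force: [0.6, -1.1, 0.8]
finger_gap: -0.001
t: 10.23
position: [0.4804, 0.0018, 0.0373]
eef_rot: [-89.3, 2.1, 179.0]
contact_force: [0.1, 0.3, 0.4]
finger_gap: 0.002
```

```bash
python3 -m jog '[[-0.3,9,0,0,0],[-0.3,9,-0.2,0,0]]';  python3 -m jog '[[-0.3,9,-0.2,0,0],[0,9,-0.2,0,0]]'; python3 -m jog '[[0,9,0,0,0],[0,3,0,0,0],[0,0,0,0,0]]'
python3 - <<'E'
from h import *
d=optics.get_image("wrist"); cv2.imwrite("pics/w8.png",d["image"][:,:,::-1])
E
```

```text
t: 10.4
position: [0.4799, 0.0227, 0.0375]
eef_rot: [-89.3, 2.2, 179.1]
contact_force: [0.7, 0.1, 0.2]
finger_gap: 0.001
t: 10.57
position: [0.4794, 0.0432, 0.0373]
eef_rot: [-89.3, 2.2, 179.2]
contact_force: [0.4, 0.8, -0.4]
finger_gap: -0.001
t: 10.82
position: [0.479, 0.059, 0.0371]
eef_rot: [-89.4, 2.2, 179.3]
contact_force: [0.4, 0.6, 0.2]
finger_gap: -0.003
```

View pics/w8.png

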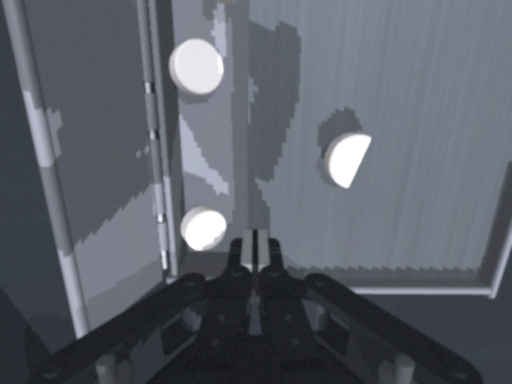

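All three are in the trough: flat at (196,67) and (204,228), with the on-edge one out of view. The half at (348,160) is untouched on the plate. I'll go up and over the lid.

```bash
python3 -m jog '[[0,-3,25,0,0],[0,-3,35,0,0],[5,5,35,0,0],[15,28,5,0,0],[15,30,0,0,0],[15,30,0,0,0],[15,30,0,0,0],[10,20,0,0,0],[0,0,0,0,0]]'
python3 - <<'E'
from h import *
d=optics.get_image("top"); x0,y0,x1,y1=(200,130,330,260); cv2.imwrite("pics/t2.png",cv2.resize(np.ascontiguousarray(d["image"][y0:y1,x0:x1,::-1]),None,fx=4,fy=4))
for b in blobs(d): print(b)
P=cloud(d); 
for v,u in [(176,246),(175,249),(178,249),(193,244),(230,244)]: print(P[v,u].round(3))
E
```

```text
t: 11.62
position: [0.5552, 0.1967, 0.1418]
eef_rot: [-89.3, 2.1, 178.7]
contact_force: [-1.1, -1.3, -0.1]
finger_gap: -0.0
(np.int32(19), array([265., 164.]), array([0.6537, 0.031 , 0.048 ]))
(np.int32(20), array([289.5, 165. ]), array([ 0.6518, -0.0341,  0.048 ]))
(np.int32(49), array([249. , 177.6]), array([0.6165, 0.073 , 0.048 ]))
(np.int32(98), array([242.5, 194.1]), array([0.5724, 0.0894, 0.048 ]))
(np.int32(56), array([271.8, 210.3]), array([0.5305, 0.0123, 0.048 ]))
(np.int32(90), array([241., 230.]), array([0.4784, 0.0919, 0.048 ]))
(np.int32(17), array([277., 242.]), array([ 0.4485, -0.0016,  0.048 ]))
[0.63  0.082 0.001]
[0.626 0.073 0.032]
[0.619 0.073 0.031]
[0.58  0.086 0.017]
[0.48  0.085 0.019]
```

View pics/t2.png

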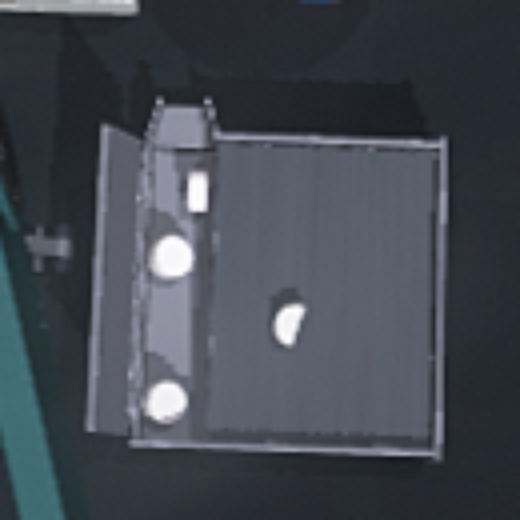

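The half hasn't moved, and the on-edge tablet's top is at about 32 mm, below the lid plane (about 36 mm). The fingers are outside the lid at y≈0.197, so I can lower and push.

```bash
python3 -m jog '[[-2,0,-30,0,0],[-2,0,-28,0,0],[0,-10,-8,0,0],[0,-10,0,0,0],[0,0,0,0,0]]'; python3 -m jog '[[0,-10,0,0,0],[0,-10,0,0,0]]'; python3 -m jog '[[0,-10,0,0,0],[0,-10,0,0,0]]'
```

```text
t: 12.08
position: [0.5501, 0.1688, 0.0751]
eef_rot: [-89.1, 2.1, 178.5]
contact_force: [0.6, -0.4, 0.6]
finger_gap: -0.0
t: 12.25
position: [0.5508, 0.1468, 0.0773]
eef_rot: [-89.1, 2.3, 178.4]
contact_force: [0.9, 1.4, 1.9]
finger_gap: -0.004
t: 12.42
position: [0.5525, 0.1245, 0.0807]
eef_rot: [-89.2, 2.6, 178.4]
contact_force: [0.6, 0.4, 0.3]
finger_gap: 0.0
```

```bash
python3 -m jog '[[0,-10,-3,0,0],[0,-10,-5,0,0]]'; python3 -m jog '[[0,-5,-6,0,0],[0,-4,-6,0,0]]'
```

```text
t: 12.58
position: [0.5543, 0.1019, 0.0756]
eef_rot: [-89.2, 2.9, 178.3]
contact_force: [0.1, 0.5, -0.1]
finger_gap: 0.001
t: 12.75
position: [0.5552, 0.0899, 0.0638]
eef_rot: [-89.2, 3.1, 178.2]
contact_force: [0.3, 0.0, 0.8]
finger_gap: 0.002
```

Run:
```python
from h import *
for n,b in (("top",(200,130,330,260)),("scene",(200,155,320,245))):
    d=optics.get_image(n); x0,y0,x1,y1=b; cv2.imwrite(f"pics/{n}3.png",cv2.resize(np.ascontiguousarray(d["image"][y0:y1,x0:x1,::-1]),None,fx=4,fy=4))
    if n=="top":
        P=cloud(d); print([P[235,u].round(3).tolist() for u in range(228,262,3)])
```

```text
[[0.467, 0.128, 0.002], [0.467, 0.12, -0.003], [0.466, 0.11, 0.045], [0.465, 0.102, 0.049], [0.465, 0.094, 0.058], [0.465, 0.086, 0.061], [0.429, 0.059, 1.051], [0.467, 0.071, 0.004], [0.466, 0.063, 0.033], [0.466, 0.055, 0.035], [0.467, 0.048, 0.033], [0.451, 0.048, 0.449]]
```

View pics/scene3.png

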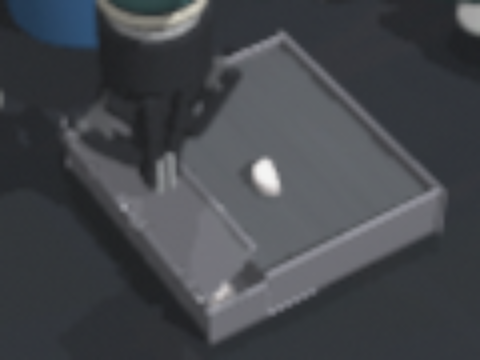

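The lid follows and is at about 40°, with the fingertips at (165,180) on its outer face. Now pressing down.

```bash
python3 -m jog '[[0,-4,-6,0,0],[0,-2,-6,0,0]]'; python3 -m jog '[[0,-1,-6,0,0],[0,0,-4,0,0]]'; python3 -m jog '[[0,0,-3,0,0],[0,0,0,0,0]]'
```

```text
t: 13.02
position: [0.5545, 0.0842, 0.0501]
eef_rot: [-89.2, 2.9, 178.2]
contact_force: [-0.1, 0.1, 0.6]
finger_gap: -0.003
t: 13.18
position: [0.5545, 0.083, 0.0393]
eef_rot: [-89.2, 2.9, 178.3]
contact_force: [-11.3, -1.3, 32.4]
finger_gap: -0.0
t: 13.35
position: [0.5549, 0.0832, 0.0408]
eef_rot: [-89.1, 3.0, 178.3]
contact_force: [-0.1, -0.4, -0.5]
finger_gap: -0.002
```

The lid hit its stop (32 N, through the fingertips). Lifting clear to check.

```bash
python3 -m jog '[[0,0,10,0,0],[0,0,25,0,0],[0,0,35,0,0],[0,30,30,0,0],[0,38,10,0,0],[0,38,0,0,0],[0,38,0,0,0],[0,0,0,0,0]]'
python3 - <<'E'
from h import *
for n,b in (("top",(200,130,330,260)),("scene",(200,155,320,245))):
    d=optics.get_image(n); x0,y0,x1,y1=b; cv2.imwrite(f"pics/{n}4.png",cv2.resize(np.ascontiguousarray(d["image"][y0:y1,x0:x1,::-1]),None,fx=4,fy=4))
    if n=="top":
        for bl in blobs(d): print(bl)
        P=cloud(d)
        for v in (180,205,232): print([P[v,u,1:].round(3).tolist() for u in range(228,262,3)])
        print([np.median(P[168:238,u,2]).round(4) for u in range(230,262,2)])
E
```

```text
t: 14.02
position: [0.5526, 0.233, 0.1568]
eef_rot: [-89.4, 2.9, 178.1]
contact_force: [-0.6, -0.2, 0.1]
finger_gap: -0.003
(np.int32(19), array([265., 164.]), array([0.6537, 0.031 , 0.048 ]))
(np.int32(20), array([289.5, 165. ]), array([ 0.6518, -0.0341,  0.048 ]))
(np.int32(56), array([271.8, 210.3]), array([0.5305, 0.0123, 0.048 ]))
(np.int32(20), array([278.5, 242. ]), array([ 0.4485, -0.0054,  0.048 ]))
[[0.132, -0.003], [0.123, 0.003], [0.113, 0.036], [0.105, 0.041], [0.097, 0.039], [0.089, 0.043], [0.081, 0.041], [0.073, 0.043], [0.065, 0.04], [0.057, 0.034], [0.049, 0.036], [0.041, 0.036]]
[[0.13, -0.0], [0.122, -0.003], [0.112, 0.032], [0.104, 0.04], [0.096, 0.039], [0.088, 0.036], [0.08, 0.035], [0.072, 0.041], [0.064, 0.041], [0.056, 0.038], [0.048, 0.032], [0.04, 0.035]]
[[0.128, -0.002], [0.12, 0.003], [0.11, 0.039], [0.102, 0.039], [0.095, 0.039], [0.087, 0.038], [0.079, 0.042], [0.071, 0.036], [0.063, 0.039], [0.055, 0.035], [0.048, 0.033], [0.04, 0.036]]
[np.float64(-0.0013), np.float64(0.0186), np.float64(0.0383), np.float64(0.0388), np.float64(0.0384), np.float64(0.0384), np.float64(0.0383), np.float64(0.0386), np.float64(0.0388), np.float64(0.0391), np.float64(0.0393), np.float64(0.0393), np.float64(0.0373), np.float64(0.0351), np.float64(0.0353), np.float64(0.0351)]
```

View pics/top4.png

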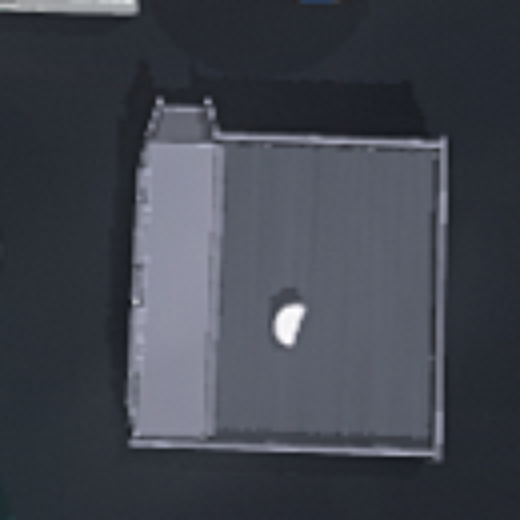

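View pics/scene4.png

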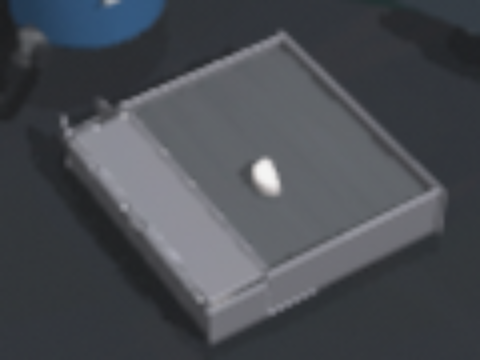

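Run:
```python
from h import *
d=optics.get_image("top"); P=cloud(d)
def fit(Q,n):
    A=np.c_[Q[:,0]-.55,Q[:,1]-.09,np.ones(len(Q))]; print(n,len(Q),np.linalg.lstsq(A,Q[:,2],rcond=None)[0].round(4),np.median(Q[:,2]))
Q=P[170:236,235:247].reshape(-1,3); fit(Q,"lid")
Q=P[172:236,262:300].reshape(-1,3); fit(Q[Q[:,2]<.042],"plate")
t=optics.get_image("top"); cv2.imwrite("pics/full5.png",t["image"][:,:,::-1])
```

```text
lid 792 [-0.0539 -0.5092  0.0423] 0.03868471439257262
plate 2375 [-0.001   0.0019  0.0357] 0.035417786871618055
```

View pics/full5.png

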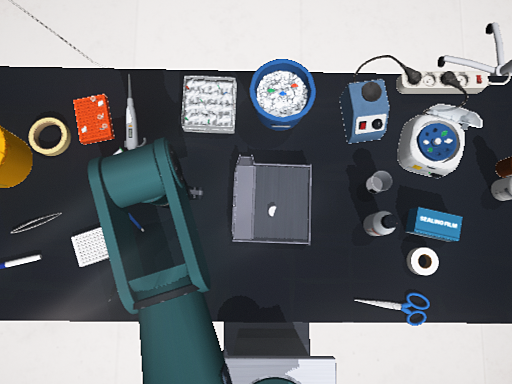

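Run:
```python
from h import *
d=optics.get_image("top"); P=cloud(d)
Q=P[170:236,235:247].reshape(-1,3); Q=Q[abs(Q[:,2]-.0385)<.008]
for i in range(2):
    A=np.c_[Q[:,0]-.55,Q[:,1]-.09,np.ones(len(Q))]; s=np.linalg.lstsq(A,Q[:,2],rcond=None)[0]; print(len(Q),s.round(4),A[:,1].min(),A[:,1].max())
```

```text
786 [0.0006 0.0028 0.0385] -0.011130704050753587 0.020608004142296923
786 [0.0006 0.0028 0.0385] -0.011130704050753587 0.020608004142296923
```

The lid's slope is 0.003 rad, so it is flat, and it sits 3 mm above the plate. The robot is touching nothing, so I'm handing in.

```bash
python3 -c "
from rig import ticket,readout
print(readout.observe()['contact_force']); print(ticket.sign_off())"
```

```text
[-0.1242459  -0.25466806  0.36354268]
the job is handed in; nothing more can be done
None
```

The three whole tablets are in the trough, the half tablet is still on the plate, and the lid is pushed over and shut. I handed the job in at about 14 s of the 51 s allowed.

**Sweeping:** On the first try the fingers rose and passed over the first tablet without moving it noticeably. I corrected the height and the second sweep worked. The last look before closing the lid showed two tablets flat in the trough and one on edge, its top at about 32 mm, below the lid.

**Half tablet:** It measured at (0.5305, 0.0123) m, the same as at the start.

**Lid:** The measured slope is 0.003 rad and the surface is about 3 mm above the plate, which matches fully shut. The final press peaked at about 32 N at the fingertips; a brief touch on the plate while sweeping read 10 N.

**Surroundings:** The bottle and beaker look unmoved in the last picture. The arm partly hid the spatula there; its visible handle is where it was, but I did not measure it. The robot was clear of everything at the end, with force readings near zero.

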